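Unblock the seal-carving clamp and hold its spring jaw open at the size index

TASK

The finished stone has to be changed in the seal-carving clamp. Lift the wooden packing block out from behind the spring jaw and set it down, without dropping it, on the table or the mat clear of the clamp; then draw the jaw back by its bar handle, smoothly so that it never jerks or snaps back, until the line on the jaw's pointer is level with the line on the brass size index. Keep holding the jaw there and finish while still holding it against its springs, with the stone left standing in the clamp, the size index not shifted and the other things around left as they are.

Things in the scene. Friction and masses are not known exactly. Their poses are not given: they have to be found in the camera images.
- clamp: Seal-carving clamp, fixed. Origin on the table under its dark bed plate; +x = the way the jaw is pulled. In mm: bed x -64..62, y -61..49, top z 15; fixed jaw x -58..-40, y +-40, top z 45; then stone, moving jaw, packing block; fixed end block x 37.5..57.5, y +-40, top z 48; scale rail with size index y -46..-68, top z 26. Jaw's bar handle stands beyond the end block, over the table.
- jaw: Moving spring jaw, rods and bar handle in one; slides along the clamp's x only. Jaw 22 mm thick, 80 wide, top z 45 mm. Origin at table height under its face, which meets the stone at clamp x -16 mm. Springs push it to -x: 6 N at the start, 2 N more per 10 mm pulled; friction 0.5 N; it snaps back if let go. Pulls 31 mm at most, 1.5 mm with the block in. Rods 8 mm thick, y +-30, z 34 mm.
- handle_mid (a point): Middle of the jaw's bar handle: round dark wooden grip 14 mm thick, 50 mm long, lying along the clamp's y, axis 34 mm above the table; moves with the jaw. 30 mm clear of the end block at the start; 52 mm free between the rods, 44 mm between the brass barrels (14 mm long) on the end block. Best taken from above at its middle, a finger on each side along the pull direction.
- jaw_line (a point): Black line across the small steel pointer on the jaw's side, at the pointer's tip, 24 mm above the table; it moves with the jaw. The line lies along the clamp's y.
- index_line (a point): Black line at the tip of the small brass size index (10 mm long, with a knob) on the scale rail beside the jaw, 24 mm above the table; 12 to 26 mm beyond the jaw's line along the clamp's +x at the start. Axes as the clamp's. Slides stiffly (3 N); it is not to be shifted.
- packing_block: Loose wooden packing block, 0.03 to 0.065 kg, standing on the bed between moving jaw and end block, 0.75 mm play each side; comes out straight up. Origin: centre of its underside (z 15 mm at the start); axes as the clamp's at the start. Foot 30 (x) x 40 (y) x 28 mm high, on it a grip tab 18 (x) x 26 (y) mm, top 61 mm above the underside. Stands stably on its foot.
- block_grip (a point): Centre of the upper part of the packing block's grip tab, on the block's axis, 50 mm above its underside; pinch it across the 26 mm (block's y), or the 18 mm. Free table or mat to set the block down: near x 0.46 y 0.10, x 0.68 y 0.11 or x 0.55 y 0.44 (m, robot base frame), whichever is clearest of the clamp.
- stone: Seal stone, greenish, 24 x 24 x 55 mm, 0.07 kg, standing on the bed between the fixed jaw and the moving jaw. Origin: centre of its underside. It is not fastened and stays standing there.
- paste_tin: Bystander: round red tin, 69 mm across, 22 mm high, on the dark felt mat (2 mm thick) beyond the clamp. Origin: centre of its underside.
- carved_seal: Bystander: brown stone seal 20 x 20 x 54 mm, standing on the mat beyond the clamp. Origin: centre of its underside.
- chisel: Bystander: seal-carving chisel, a steel bar 160 mm long with a grey wrapped handle, 10 mm thick, lying on the mat beyond the clamp. Origin: below its middle; x along the bar.
There are look-alikes about, which are no part of the job. Leave any turquoise look-alike of the stone alone.

How it is judged:
By the outcome, as a careful person would: the job done as asked, in the order asked, and still so for the second after the job is handed in, while the arm keeps its last pose, push and grip.
It also fails if it takes over 48 s, if anything falls off the work surface, if the arm or the gripper's body presses on something with over 40 N, if the wrist force passes 120 N, or if a joint passes its speed limit or range.

ROBOT

A 6-joint arm with a two-finger parallel gripper is mounted at the origin on a cart in front of the work surface, level with it; the furniture and walls round the work are solid. World frame = base frame: x ahead of the robot, y to its left, z up, the work surface at z = 0. Lengths are in m, angles in rad, forces in N, time in s.
With the tool pointing down it reaches from about 0.25 to 0.8 m from the base axis. Payload 8.5 kg.
Tool frame: the origin (TCP) lies between the finger pads; the fingertips stand 17 mm ahead of it and the grasp point (between the pads) lies 2 mm behind it; y points along the fingers, x is the direction in which the jaws open and shut, and the axes are right-handed (so a half turn about y gives the same grasp; the last joint's range is limited). The gripper opens to 85 mm and grips with 20 to 120 N. Pads are 22 mm wide; open, the fingers measure 114 mm over their backs; the gripper's body (76 mm by 85 mm) begins 54 mm behind the grasp point. The pads swing forward as they close: fully open they stand 13 mm farther back than shut.
Start: joints at [0, 0.238, -0.013, 1.319, 0, 1.571], TCP at [0.525, -0, 0.248] pointing down, gripper open.
Joint ranges: [-2.66, 2.66], [-1.03, 1.9], [-1.14, 1.46], [-1.82, 2.27], [-1.45, 1.34], [-3.14, 3.14]. Speed limits (rad/s): [2.22, 2.22, 2.79, 3.14, 3.14, 3.14].

INTERFACE

Orientations are given as a unit quaternion [w, x, y, z].
In Python, from station import status, optics, manip gives the robot as it stands. The module is installed in compiled form; this text tells all that it offers.
- The arm moves only by the tool play_rows, never from a script. Its argument "steps" is text: rows parted by semicolons, each of 7 numbers parted by spaces: the gripper's target within -1 to 1 (shut at 1, half-way at 0, fully open at -1), then the shift along the tool's x, y, z as a fraction of full scale, then the turn, a rotation vector about the tool's x, y, z as a fraction of full scale. A call has 1 to 8 rows; each row shifts and turns the commanded pose from where the row before left it, along the tool's axes as they then stand; what a row does not reach is not made up. Full scale, the value 1, is 40 mm for a shift and 0.15 rad for a turn. A row lasts 1/8 s, in which the tool goes at most 62.5 mm and 10.7 degrees, less where a joint would pass 70% of its speed; a pose out of reach is approached as far as the arm can. A call with a number of a shift or a turn outside -1 to 1 is refused whole. A call with a gripper value outside its range is refused whole. The fingers move at their own pace and stop on an object; "newtons" is the grip in N (left out, the last holds). Time passes only in rows, so rows that do not move let the fingers close. It gives the time, the measured TCP pose, the force and the opening at its end, in the units of the state.
- status.sense(): the state, without advancing time (a new reading comes with each control period).
- optics.grab_frame(name): name is "scene" or "side" or "wrist"; returns a dict with "img" (400x640x3 uint8, red, green, blue), "K" (3x3 intrinsics, pixels), "D" ([k1, k2, p1, p2, k3] as OpenCV has them; the pictures are not rectified), "R" (3x3) and "t" (3): a world point X has camera coordinates R X + t. Camera axes: x right, y down, z forward; pixel columns grow to the right and rows downward; lengths in m; the calibration is good to about 2 mm. A picture is of the moment at which its call begins. There is no depth.
- manip.close_job(): hands the job in, once; it reports no verdict.
The state is a dict: "time_s": time; "joint_pos": joint angles; "joint_vel": joint speeds; "joint_efforts": joint torques, N m; "position": TCP position; "tool_rot": TCP orientation; "contact_force": force on the tool from outside, world axes, zero at the start; "ft_torque": the same for the moment, N m; "width": finger opening in m.
Only numpy, scipy, OpenCV 4.12 (cv2) and the standard library are available. Lean on these libraries where they do the work, as an engineer would, in place of code of your own. Each camera call takes 0.05 s, during which the arm holds its last target.

## Working session

There is one attempt and no reset: what is moved stays moved. The work goes in short steps, Python scripts to look and compute and a tool call to move; the robot and the scene stay as the last step left them, time stands still between calls to the robot, and variables do not carry over. Pictures are saved under pics/ and viewed, and the job is handed in when it is done.

Besides the shell and the picture viewer there is one more tool, called after "Request:" in YAML: its name, and indented under it one key for each argument. play_rows: Moves the arm, as the interface text tells. Shift numbers are shares of 40 mm and turn numbers shares of 0.15 rad, none past 1 either way. Its arguments: {"type":"object","properties":{"steps":{"type":"string"},"newtons":{"type":"number"}},"required":["steps"]}

```bash
mkdir -p pics; cat > h.py <<'E'
import numpy as np, cv2, pickle
from station import status, optics, manip
def grab(n,tag):
    f=optics.grab_frame(n); cv2.imwrite(f'pics/{tag}.png',f['img'][:,:,::-1]); pickle.dump(f,open(f'pics/{tag}.pkl','wb')); return f
def load(tag): return pickle.load(open(f'pics/{tag}.pkl','rb'))
def ray(f,uv):
    p=cv2.undistortPoints(np.array([[uv]],float),np.array(f['K'],float),np.array(f['D'],float))[0,0]
    R=np.array(f['R']);t=np.array(f['t']); return -R.T@t, R.T@np.array([p[0],p[1],1])
def onz(f,uv,z):
    c,d=ray(f,uv); return c+d*(z-c[2])/d[2]
def tri(l):
    A=np.zeros((3,3));b=np.zeros(3)
    for f,uv in l:
        c,d=ray(f,uv);d=d/np.linalg.norm(d);P=np.eye(3)-np.outer(d,d);A+=P;b+=P@c
    return np.linalg.solve(A,b)
def proj(f,X):
    R=np.array(f['R']);t=np.array(f['t'])
    return cv2.projectPoints(np.array(X,float).reshape(-1,3),cv2.Rodrigues(R)[0],t,np.array(f['K'],float),np.array(f['D'],float))[0][:,0]
def crop(tag,x0,x1,y0,y1,s,out):
    im=cv2.imread(f'pics/{tag}.png')[y0:y1,x0:x1]; cv2.imwrite(f'pics/{out}.png',cv2.resize(im,None,fx=s,fy=s,interpolation=cv2.INTER_CUBIC))
E
python3 - <<'E'
from h import *
for n in ['scene','side','wrist']: grab(n,n+'0')
print(status.sense())
f=load('scene0');print(f['K'],f['R'],f['t'])
E
```

```text
{'time_s': 0.15, 'joint_pos': array([ 2.44854111e-05,  2.38663210e-01, -1.40423523e-02,  1.31922362e+00,
        7.17313314e-05,  1.57082236e+00]), 'joint_vel': array([-0.000403  , -0.00153215,  0.00277191,  0.00028123,  0.0003151 ,
        0.00035572]), 'joint_efforts': array([-5.83120764e-04, -5.39078343e+01,  3.46597445e+01,  1.44879267e-02,
       -3.84108148e-05, -6.07092011e-05]), 'position': array([5.24698954e-01, 3.36352094e-05, 2.47821801e-01]), 'tool_rot': array([ 7.07132018e-01, -7.07081317e-01,  4.01083823e-04,  3.99964069e-04]), 'contact_force': array([-0.0237219 , -0.08588383,  0.02852278]), 'ft_torque': array([-0.00565987, -0.02921847,  0.04870339]), 'width': 0.08554325976764741}
[[393.01419345   0.         329.38399515]
 [  0.         393.01419345 197.76683031]
 [  0.           0.           1.        ]] [[-0.81422433 -0.58028721 -0.01747845]
 [-0.42481146  0.61605002 -0.66333823]
 [ 0.39569429 -0.53268107 -0.74811557]] [0.66808585 0.17862709 0.77932596]
```

View pics/scene0.png

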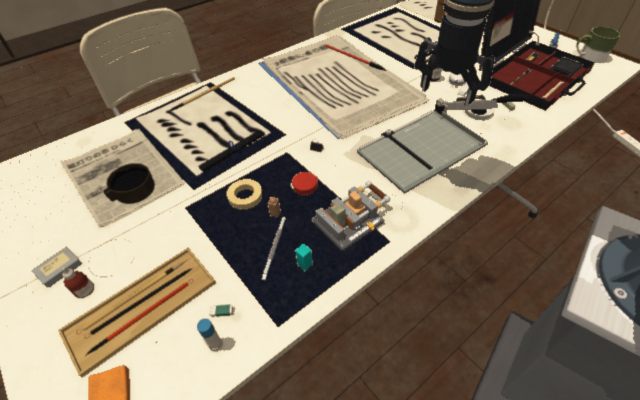

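View pics/side0.png

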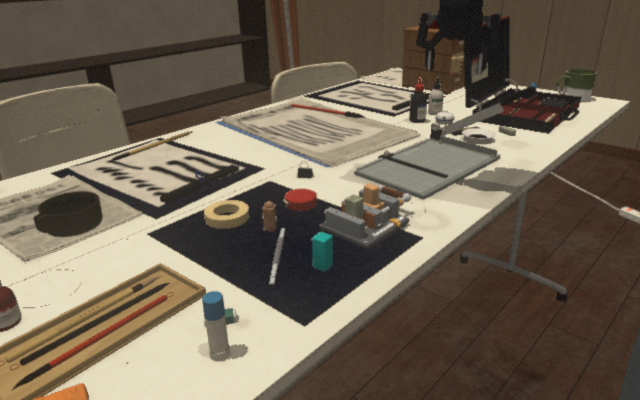

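View pics/wrist0.png

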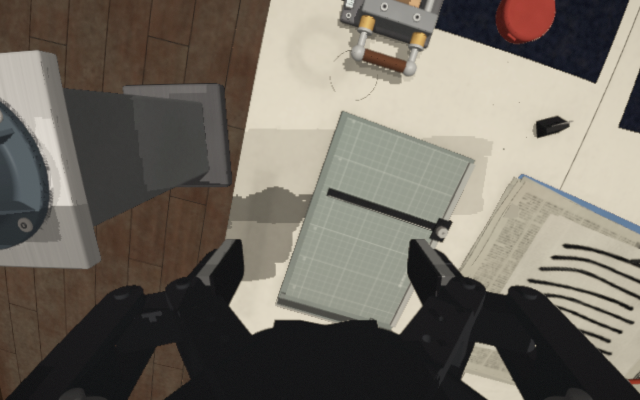

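```bash
python3 - <<'E'
from h import *
crop('scene0',300,410,170,260,7,'sc0')
crop('side0',310,430,170,260,6,'si0')
f=load('wrist0');w=f
for uv in [(384,61),(357,52),(410,70),(365,22),(418,38)]: print(uv,onz(f,uv,.034))
s=load('scene0')
for uv in [(356,195),(305,257),(305,183),(274,208)]: print(uv,onz(s,uv,.05))
E
```

```text
(384, 61) [0.59091863 0.13066002 0.034     ]
(357, 52) [0.5601305 0.1398933 0.034    ]
(410, 70) [0.62114035 0.12140145 0.034     ]
(365, 22) [0.56816556 0.17063635 0.034     ]
(418, 38) [0.62784934 0.15508258 0.034     ]
(356, 195) [0.61745266 0.17948351 0.05      ]
(305, 257) [0.61073142 0.37656079 0.05      ]
(305, 183) [0.73594402 0.21535645 0.05      ]
(274, 208) [0.74556721 0.31474254 0.05      ]
```

View pics/sc0.png

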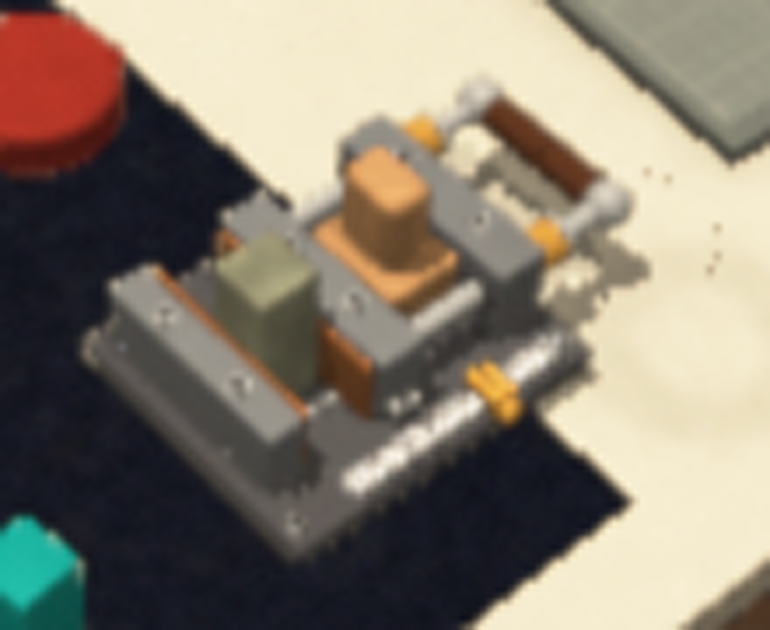

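View pics/si0.png

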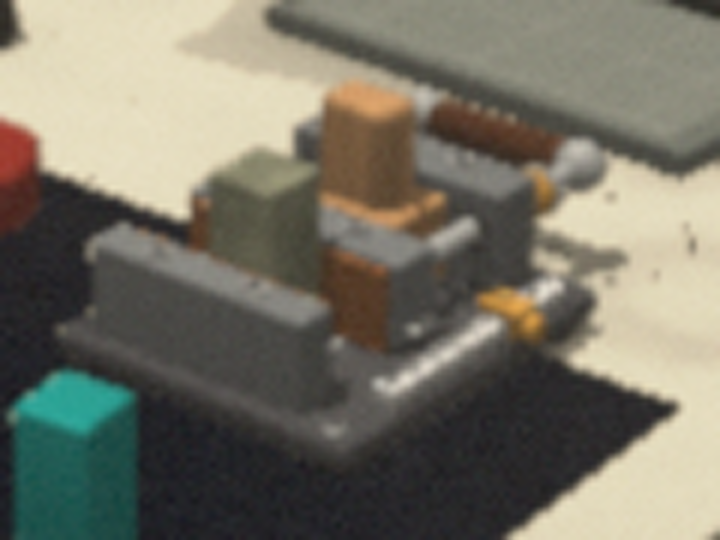

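```bash
python3 - <<'E'
from h import *
f=load('wrist0'); R=np.array(f['R']);print(-R.T@np.array(f['t']),R)
xc=np.array([-.29,-.957]);h=np.array([.591,.131]);print('origin',h-xc*.0945,'block ctr',h-xc*(.0945-.0215))
E
```

```text
[0.52520797 0.06973196 0.37330744] [[ 9.99997042e-01 -1.14439282e-04 -2.42964072e-03]
 [ 5.51858336e-04 -9.62168506e-01  2.72454511e-01]
 [-2.36890329e-03 -2.72455046e-01 -9.62165597e-01]]
origin [0.618405  0.2214365] block ctr [0.61217  0.200861]
```

Request:
play_rows:
  steps: "-1 0.42 0 0.84 0 0 0; -1 0.42 0 0.84 0 0 0; -1 0.42 0 0.84 0 0 0; -1 0.42 0 0.84 0 0 0; -1 0 0 0 0 0.98 0; -1 0 0 0 0 0.98 0; -1 0 0 0 0 0 0; -1 0 0 0 0 0 0"

```text
time_s: 1.15
position: [0.5921, 0.1343, 0.2481]
tool_rot: [-0.7, 0.7, -0.103, 0.102]
contact_force: [-0.1, -0.2, 0.3]
width: 0.0853
```

```bash
python3 - <<'E'
from h import *
grab('wrist','wrist1'); crop('wrist1',160,480,0,300,2.4,'w1')
print(status.sense()['position'],status.sense()['tool_rot'])
E
```

```text
[0.59211195 0.13423706 0.24819955] [-0.69957341  0.69962931 -0.10284107  0.10266246]
```

View pics/w1.png

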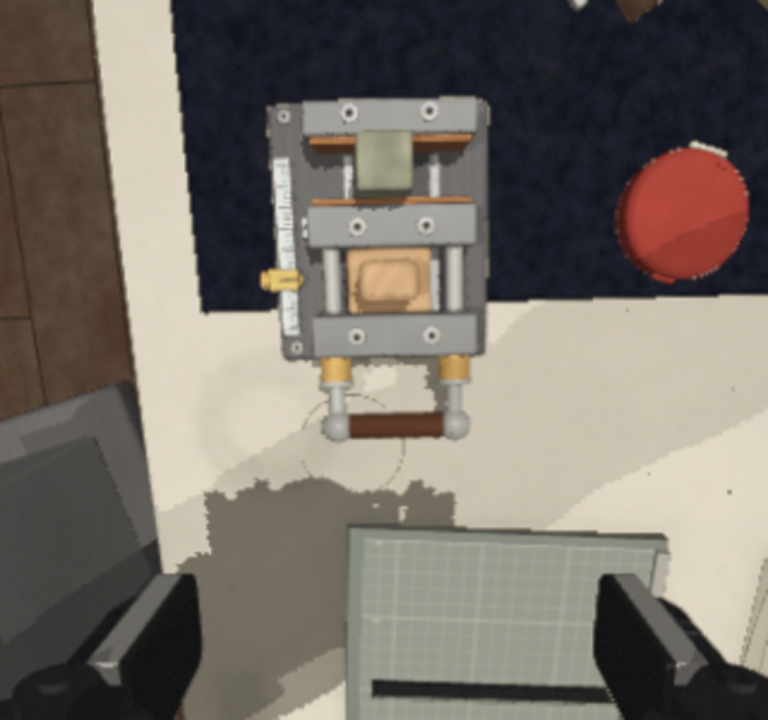

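The view shows the clamp nearly aligned: handle at crop (337..455, 425), tab top at (389,282), brass index at (282,280), pointer around (305,228). Now measure.

```bash
python3 - <<'E'
from h import *
f=load('wrist1'); P=lambda u,v:(160+u/2.4,v/2.4)
im=f['img']; hsv=cv2.cvtColor(im,cv2.COLOR_RGB2HSV)
a,b=onz(f,P(337,425),.034),onz(f,P(455,424.5),.034)
print('handle',(a+b)/2,np.arctan2(*(b-a)[[1,0]]))
# handle wood mask
m=((hsv[...,0]<15)&(hsv[...,1]>120)&(hsv[...,2]<140)).astype(np.uint8); m[:170]=0;m[188:]=0;m[:,:290]=0;m[:,355:]=0
ys,xs=np.nonzero(m);print('wood',xs.min(),xs.max(),ys.min(),ys.max(),xs.mean(),ys.mean())
x_m=xs.mean();
r=cv2.minAreaRect(np.float32(np.c_[xs,ys]));print(r)
# corners tops
J=[onz(f,P(*p),.045)[:2] for p in [(308,206),(477,204),(476,244),(309,246)]];print('jaw',J)
E=[onz(f,P(*p),.048)[:2] for p in [(315,319),(476,316),(477,353),(316,356)]];print('end',E, np.mean(E,0))
B=[onz(f,P(*p),.043)[:2] for p in [(347,250),(430,249),(431,311),(348,313)]];print('foot',B,np.mean(B,0))
T=[onz(f,P(*p),.076)[:2] for p in [(360,261),(418,261),(419,303),(360,303)]];print('tab',T,np.mean(T,0))
for n in [J,E,B]:
  n=np.array(n); print('yaw', np.arctan2(*(n[1]-n[0])[::-1]),np.arctan2(*(n[2]-n[3])[::-1]),np.linalg.norm(n[1]-n[0]))
crop('wrist1',260,310,70,150,9,'w1b')
crop('wrist1',295,355,70,150,9,'w1c')
E
```

```text
handle [0.5906577 0.1310097 0.034    ] -0.2864565812366195
wood 306 343 172 181 324.4625 176.796875
((324.5305480957031, 176.9156494140625), (8.728486061096191, 37.179351806640625), 88.09085083007812)
jaw [array([0.58203115, 0.24456292]), array([0.65746379, 0.22285379]), array([0.65238946, 0.20576793]), array([0.57681872, 0.22748621])]
end [array([0.56924452, 0.19462796]), array([0.64349213, 0.17385929]), array([0.63941947, 0.15670573]), array([0.56411969, 0.1777406 ])] [0.60406895 0.1757334 ]
foot [array([0.59329774, 0.22068539]), array([0.63112607, 0.20981066]), array([0.62366447, 0.18196437]), array([0.58483483, 0.19261217])] [0.60823078 0.20126815]
tab [array([0.59915747, 0.21280957]), array([0.62296495, 0.20566783]), array([0.6184678 , 0.18864867]), array([0.59388028, 0.19602004])] [0.60861762 0.20078653]
yaw -0.2802222218845678 -0.2798483074083607 0.07849438961228125
yaw -0.2727505975034051 -0.2724043465774181 0.07709764032106466
yaw -0.279927560196537 -0.2676392636801401 0.03936041335254637
```

View pics/w1b.png

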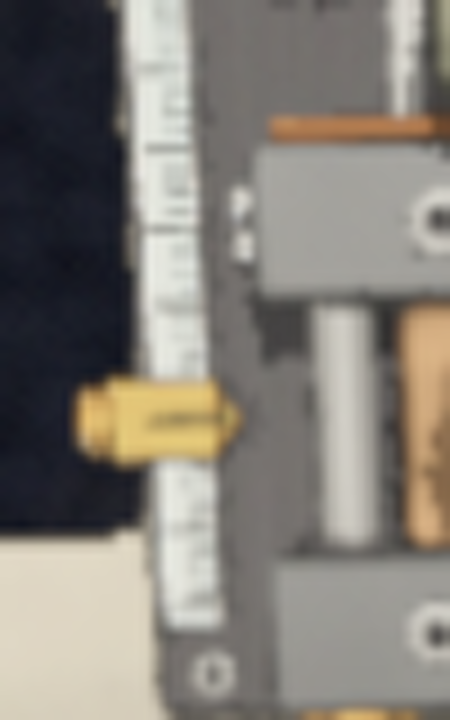

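View pics/w1c.png

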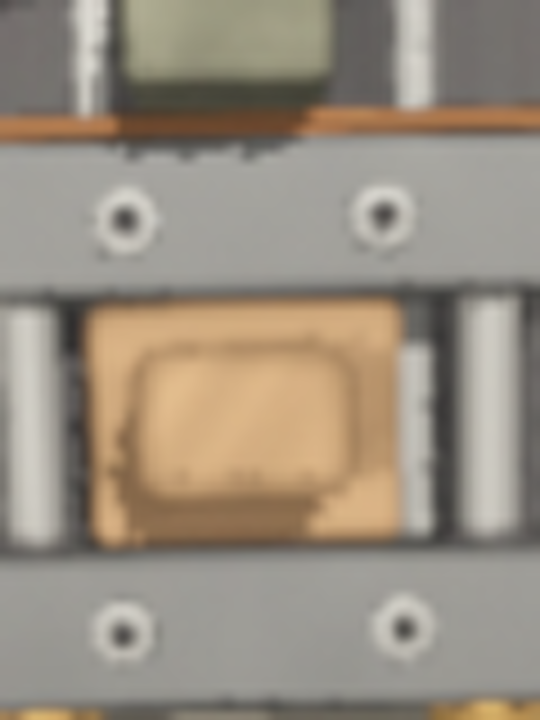

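Request:
play_rows:
  steps: "0 -0.04 0 0.86 0 0 0; 0 -0.04 0 0.86 0 -0.08 0; 0 0 0.92 0 0 0 0; 0 0 0.92 0 0 0 0; 0 0 0.92 0 0 0 0; 0 0 0.74 0 0 0 0; 0 0 0 0 0 0 0; 0 0 0 0 0 0 0"
  newtons: 40

```text
time_s: 2.2
position: [0.6096, 0.2013, 0.1095]
tool_rot: [0.7, -0.7, 0.099, -0.1]
contact_force: [0.1, -0.8, 0.7]
width: 0.0429
```

```bash
python3 - <<'E'
from h import *
grab('wrist','wrist2');grab('scene','scene2'); crop('scene2',300,410,130,260,5,'sc2')
print(status.sense()['position'],status.sense()['tool_rot'],status.sense()['width'])
E
```

```text
[0.60995275 0.20143684 0.11000396] [ 0.70050772 -0.69970585  0.09846347 -0.10002795] 0.042728618453478
```

View pics/wrist2.png

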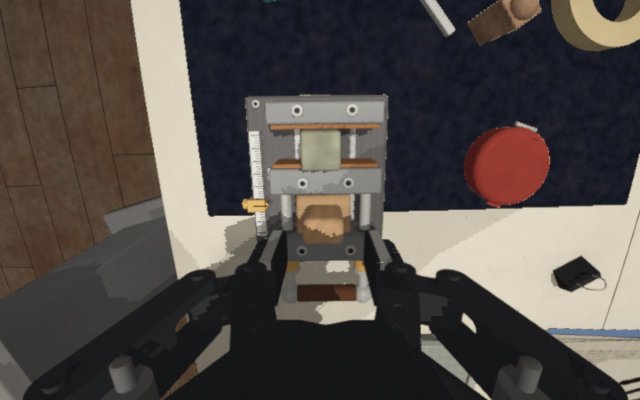

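View pics/sc2.png

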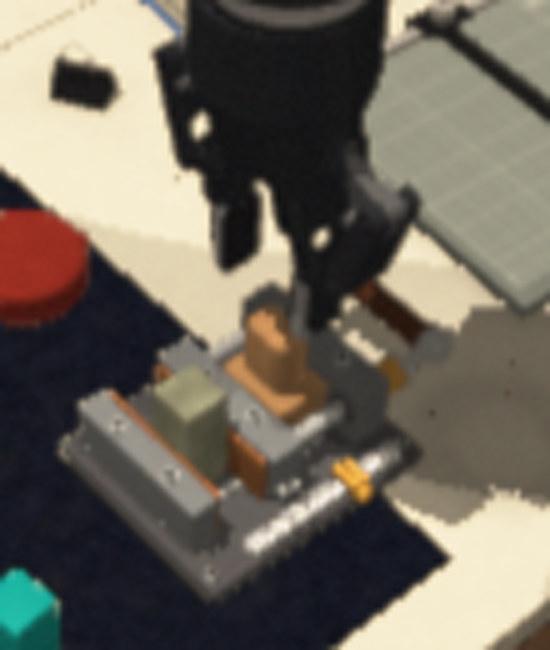

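```bash
python3 - <<'E'
from h import *
crop('wrist2',230,420,150,310,4.2,'w2')
f=load('wrist2')
print(proj(f,[[.6086,.201,.076],[.6086,.201,.043]]))
E
```

```text
[[323.54733017 233.87585078]
 [323.79404767 215.57752258]]
```

View pics/w2.png

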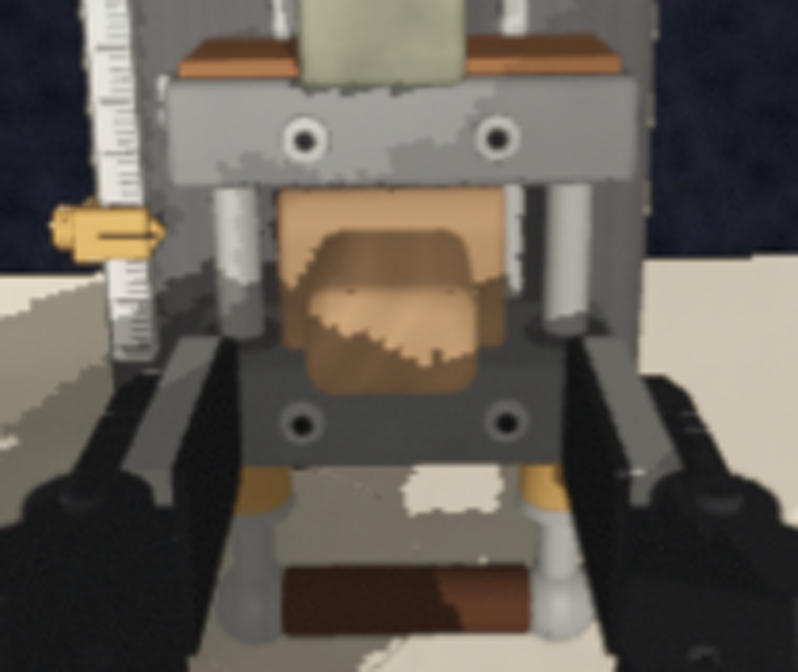

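Request:
play_rows:
  steps: "0 -0.03 0.6 0 0 0 0; 0 0 0.35 0 0 0 0; 0 0 0.2 0 0 0 0; 0 0 0 0 0 0 0; 1 0 0 0 0 0 0; 1 0 0 0 0 0 0; 1 0 0 0 0 0 0; 1 0 0 0 0 0 0"
  newtons: 40

```text
time_s: 3.3
position: [0.6083, 0.2016, 0.063]
tool_rot: [0.7, -0.7, 0.099, -0.1]
contact_force: [0.7, 0.2, 5.8]
width: 0.0256
```

```bash
python3 - <<'E'
from h import *
grab('wrist','wrist3'); crop('wrist3',230,420,130,310,4,'w3')
s=status.sense();print(s['position'],s['width'],s['contact_force'])
E
```

```text
[0.60836139 0.20167902 0.06300798] 0.025339884403145836 [-0.11748229  0.66757977  6.8033733 ]
```

View pics/w3.png

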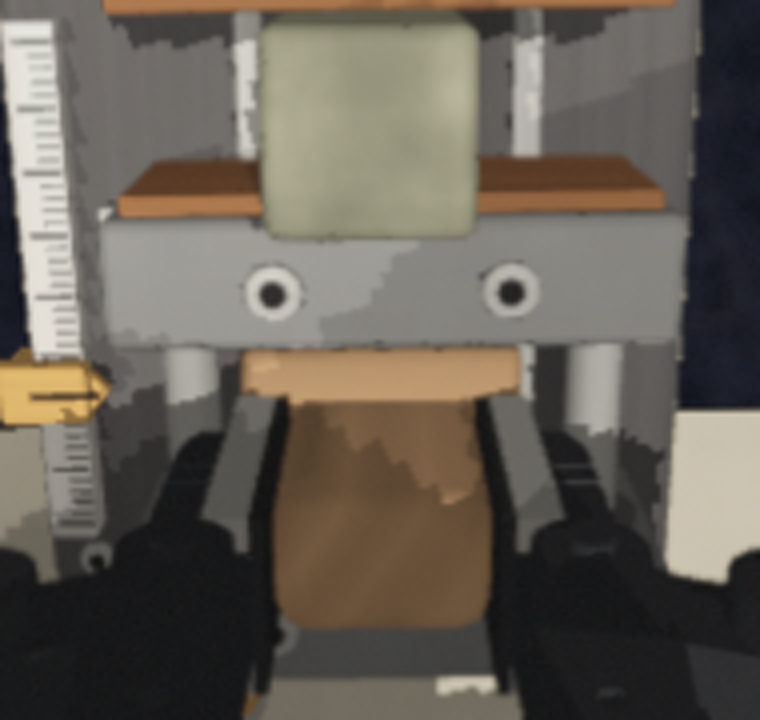

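Request:
play_rows:
  steps: "1 0 -0.15 0 0 0 0; 1 0 -0.25 0 0 0 0; 1 0 -0.4 0 0 0 0; 1 0 -0.5 0 0 0 0; 1 0 -0.5 0 0 0 0; 1 0 -0.4 0 0 0 0; 1 0 0 0 0 0 0"

```text
time_s: 4.22
position: [0.6087, 0.2018, 0.152]
tool_rot: [0.701, -0.7, 0.099, -0.1]
contact_force: [-0.0, -0.3, -1.0]
width: 0.0257
```

```bash
python3 - <<'E'
from h import *
f=load('wrist1')
for p in [(.46,.10,0),(.68,.11,0)]: print((proj(f,[p])[0]-[160,0])*2.4)
print(onz(f,(160+140/2.4,430/2.4),0),onz(f,(160+348/2.4,525/2.4),0.005),onz(f,(160+666/2.4,536/2.4),0.005))
grab('scene','scene4'); crop('scene4',280,430,100,260,4,'sc4')
grab('wrist','wrist4')
s=status.sense();print(s['position'],s['width'],s['contact_force'])
E
```

```text
[202.22503007 522.618391  ]
[557.20042145 402.75848577]
[0.44590596 0.16359839 0.        ] [0.54435954 0.07531151 0.005     ] [0.7237981  0.01406331 0.005     ]
[0.60773284 0.20146361 0.15006021] 0.025184491510564195 [-0.19189163  0.25629691 -0.82675947]
```

View pics/sc4.png

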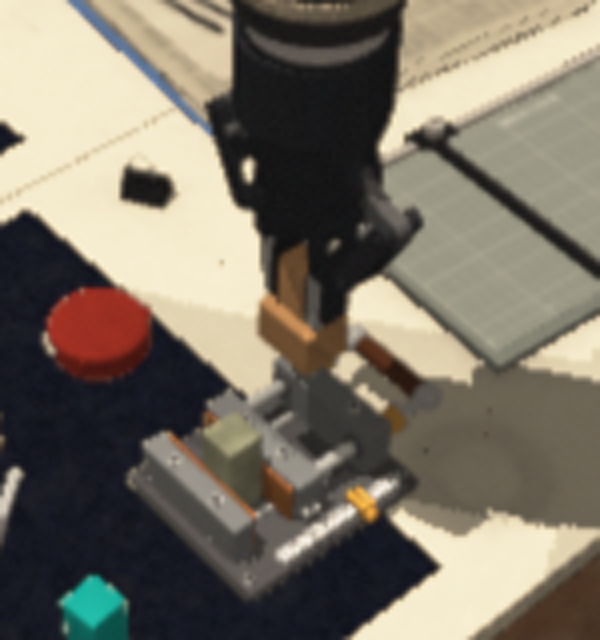

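View pics/wrist4.png

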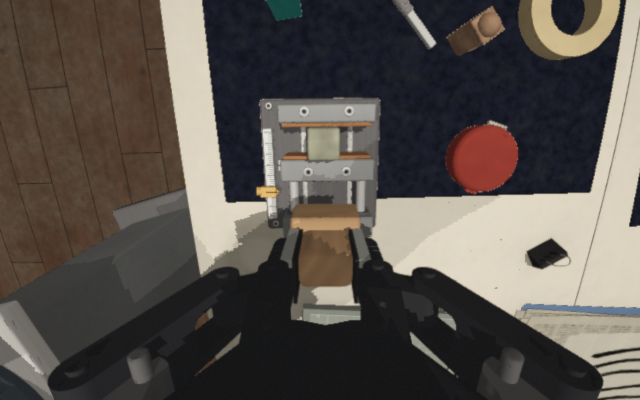

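Request:
play_rows:
  steps: "1 0.6 0 -0.33 0 0 0; 1 0.7 0 -0.38 0 0 0; 1 0.7 0 -0.38 0 0 0; 1 0.54 0 -0.3 0 0 0; 1 0 0.4 0 0 0 0; 1 0 0.7 0 0 0 0; 1 0 0.7 0 0 0 0; 1 0 0.4 0 0 0 0"

```text
time_s: 5.32
position: [0.6885, 0.1196, 0.0595]
tool_rot: [-0.7, 0.7, -0.101, 0.098]
contact_force: [0.6, 0.2, 0.3]
width: 0.0255
```

Request:
play_rows:
  steps: "1 0 0 0 0 0 0; 1 0 0.08 0 0 0 0; 1 0 0.04 0 0 0 0; 1 0 0 0 0 0 0"

```text
time_s: 5.82
position: [0.6902, 0.1199, 0.058]
tool_rot: [0.7, -0.7, 0.099, -0.1]
contact_force: [0.6, -0.7, -0.9]
width: 0.0251
```

Request:
play_rows:
  steps: "1 0 0.08 0 0 0 0; 1 0 0.06 0 0 0 0; 1 0 0.05 0 0 0 0; 1 0 0.03 0 0 0 0; 1 0 0 0 0 0 0"

```text
time_s: 6.45
position: [0.6899, 0.1198, 0.0485]
tool_rot: [-0.7, 0.7, -0.099, 0.099]
contact_force: [0.4, 0.9, -0.5]
width: 0.0254
```

Request:
play_rows:
  steps: "1 0 0.025 0 0 0 0; 1 0 0 0 0 0 0"

```text
time_s: 6.7
position: [0.6901, 0.1198, 0.048]
tool_rot: [0.7, -0.7, 0.099, -0.099]
contact_force: [-1.1, -0.9, 3.3]
width: 0.0255
```

Contact at the expected height; release gently and rise.

Request:
play_rows:
  steps: "1 0 0.012 0 0 0 0; 0.3 0 0 0 0 0 0; 0.1 0 0 0 0 0 0; 0 0 0 0 0 0 0; 0 0 -0.3 0 0 0 0; 0 0 -0.8 0 0 0 0; 0 0 -1 0 0 0 0; 0 0 -1 0 0 0 0"

```text
time_s: 7.7
position: [0.69, 0.1198, 0.1733]
tool_rot: [0.7, -0.7, 0.099, -0.1]
contact_force: [0.9, 0.3, -0.4]
width: 0.0427
```

```bash
python3 - <<'E'
from h import *
grab('scene','scene5'); crop('scene5',250,430,100,260,4,'sc5')
grab('wrist','wrist5')
s=status.sense();print(s['position'],s['width'],s['contact_force'],s['joint_pos'])
E
```

```text
[0.69218503 0.1201908  0.17738943] 0.04273558378040723 [0.78954521 0.98614456 0.05671503] [1.71913251e-01 5.69015342e-01 3.25330702e-01 1.31870375e+00
 2.96562547e-05 2.02476484e+00]
```

View pics/sc5.png

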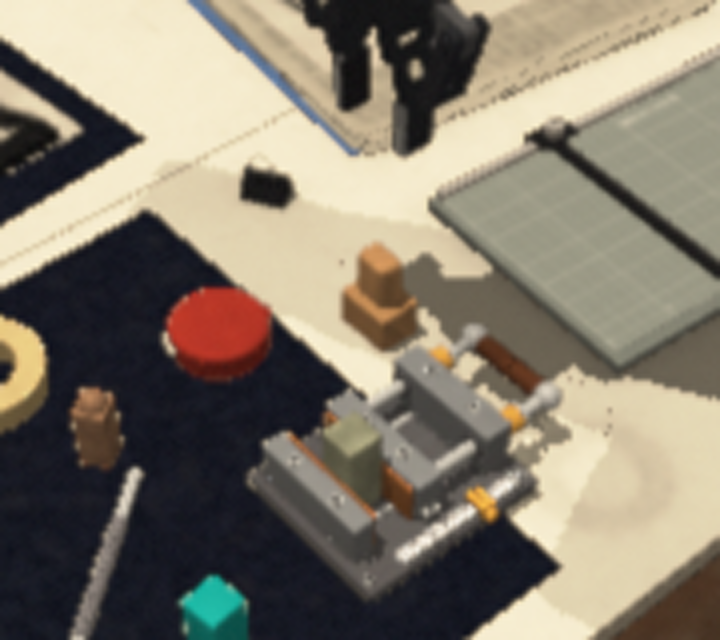

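View pics/wrist5.png

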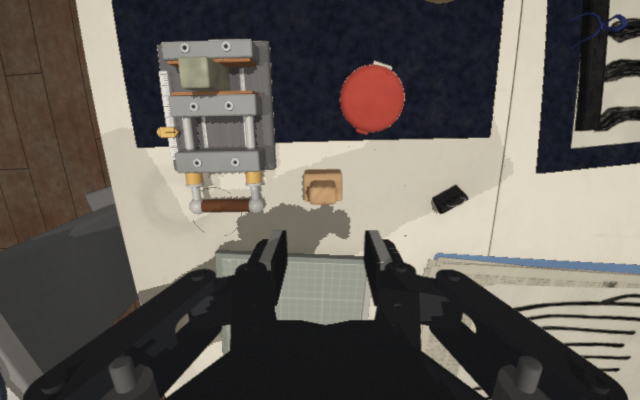

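Request:
play_rows:
  steps: "0 -0.82 0 -0.14 0 0 0; 0 -0.82 0 -0.14 0 0 0; 0 -0.82 0 -0.14 0 0 0; 0.3 0 0 0 0 -1 0; 0.3 0 0 0 0 -1 0; 0.3 0 0 0 0 -1 0; 0.3 0 0 0 0 -1 0; 0.3 0 0 0 0 -1 0"

```text
time_s: 8.8
position: [0.5907, 0.131, 0.1713]
tool_rot: [0.687, -0.687, -0.166, 0.166]
contact_force: [0.9, 0.3, -0.2]
width: 0.0302
```

Request:
play_rows:
  steps: "0.3 0 0 0 0 -1 0; 0.3 0 0 0 0 -1 0; 0.3 0 0 0 0 -1 0; 0.3 0 0 0 0 -1 0; 0.3 0 0 0 0 -1 0; 0.3 0 0 0 0 -0.47 0; 0.3 0 0 0 0 0 0; 0.3 0 0 0 0 0 0"

```text
time_s: 9.8
position: [0.5907, 0.1311, 0.1713]
tool_rot: [0.566, -0.566, -0.424, 0.424]
contact_force: [-0.1, -0.5, -0.0]
width: 0.0303
```

```bash
python3 - <<'E'
from h import *
grab('wrist','wrist6'); grab('side','side6');crop('side6',310,430,170,260,6,'si6')
s=status.sense();print(s['position'],s['tool_rot'],s['width'],s['joint_pos'])
E
```

```text
[0.5907776  0.13107356 0.17123604] [ 0.56561209 -0.56557324 -0.42436299  0.42441246] 0.029982074736388684 [2.18319482e-01 4.07775559e-01 3.57499332e-02 1.19885710e+00
 2.11687064e-05 5.01676373e-01]
```

View pics/wrist6.png

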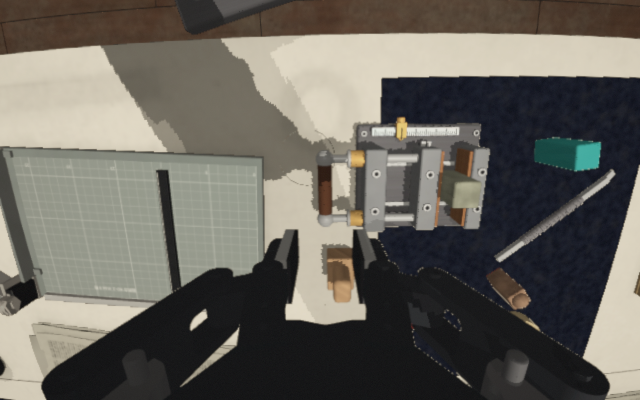

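View pics/si6.png

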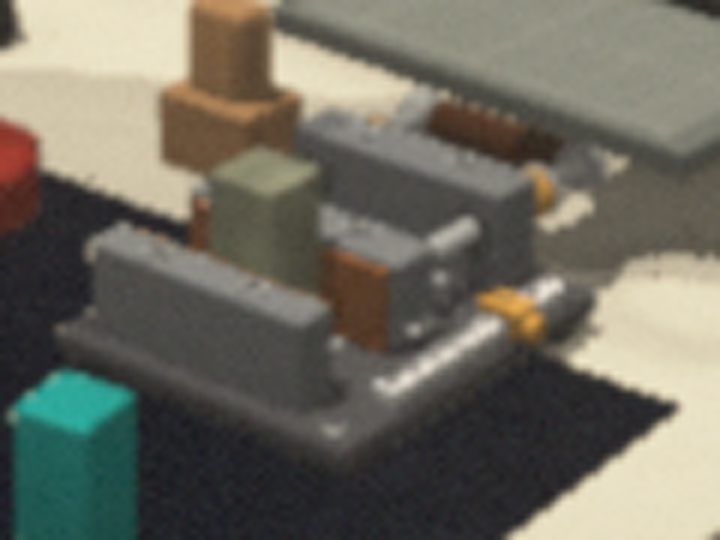

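```bash
python3 - <<'E'
from h import *
crop('wrist6',310,500,110,240,4.2,'w6');crop('wrist6',380,450,110,165,11,'w6b')
f=load('wrist6');im=f['img']; hsv=cv2.cvtColor(im,cv2.COLOR_RGB2HSV)
m=((hsv[...,0]<15)&(hsv[...,1]>120)&(hsv[...,2]<140)).astype(np.uint8); m[:145]=0;m[225:]=0;m[:,:305]=0;m[:,345:]=0
ys,xs=np.nonzero(m);r=cv2.minAreaRect(np.float32(np.c_[xs,ys]));print(r,onz(f,r[0],.034))
E
```

```text
((324.4999694824219, 190.49998474121094), (10.999998092651367, 46.99999237060547), 0.0) [0.59170125 0.13084183 0.034     ]
```

View pics/w6.png

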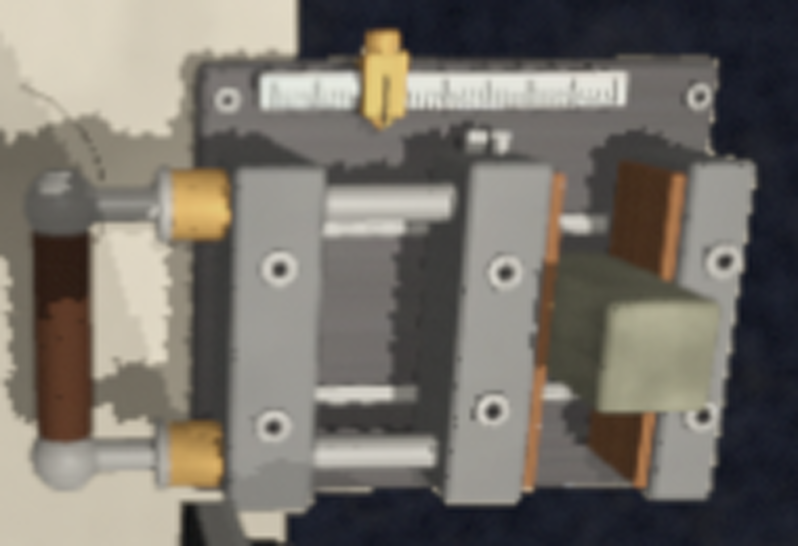

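View pics/w6b.png

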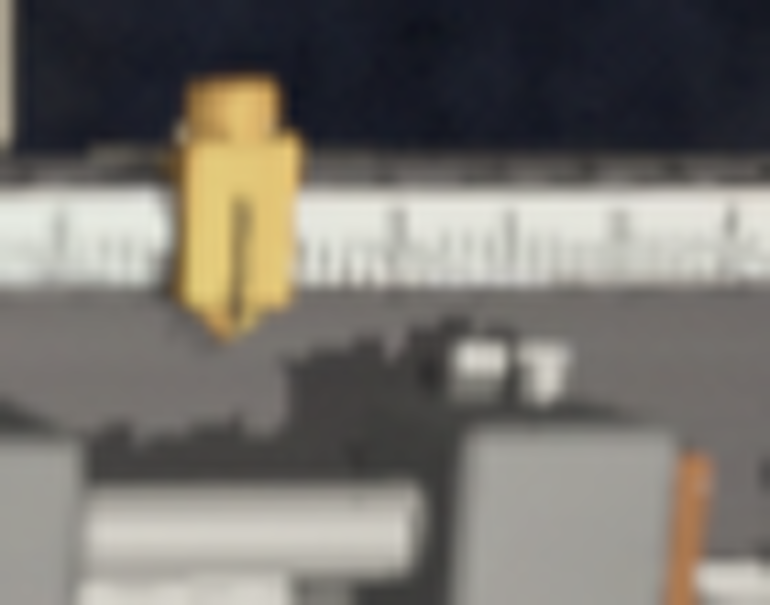

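```bash
python3 - <<'E'
from h import *
xc=np.array([-np.sin(.28),-np.cos(.28),0]);yc=np.array([np.cos(.28),-np.sin(.28),0])
for t,j,i in [('wrist1',(286.7,94.8),(286.4,116.4)),('wrist6',(426.6,142.7),(401.5,139.1))]:
    f=load(t);a=onz(f,j,.024);b=onz(f,i,.024);print(a,b,(b-a)@xc,(b-a)@yc)
    s=load('scene0'); print(proj(s,[a,b]))
# sensitivity of measured gap to pixel: predict views at grasp pose (TCP z .036)
f=load('wrist6');R=np.array(f['R']);c=-R.T@np.array(f['t'])
c2=c+np.array([.0009,0,-.135]); g=dict(f);g['t']=-R@c2
print(proj(g,[a,b]))
E
```

```text
[0.57500264 0.2382678  0.024     ] [0.56665571 0.21461452 0.024     ] 0.0250388316773719 -0.0014851409407589556
[[357.29906956 227.50699872]
 [366.25905754 222.2161314 ]]
[0.57579405 0.23935561 0.024     ] [0.56561443 0.21633802 0.024     ] 0.02493437349464271 -0.0034221391599381975
[[356.72585167 227.66848473]
 [366.24667377 222.93309263]]
[[517.93178388 165.49367531]
 [471.65595656 158.66149544]]
```

Request:
play_rows:
  steps: "0.3 0 0.6 0 0 0 0; 0.3 0 0.8 0 0 0 0; 0.3 0 0.7 0 0 0 0; 0.3 0 0.2 0 0 0 0; 0.3 0 0 0 0 0 0"

```text
time_s: 10.52
position: [0.5908, 0.1311, 0.0793]
tool_rot: [0.566, -0.565, -0.424, 0.425]
contact_force: [0.4, 0.7, 0.2]
width: 0.0296
```

```bash
python3 - <<'E'
from h import *
grab('wrist','wrist7')
s=status.sense();print(s['position'],s['tool_rot'],s['width'])
E
```

```text
[0.59125737 0.13118826 0.07995928] [-0.56531618  0.56550943  0.42486593 -0.42438855] 0.029826457591602417
```

View pics/wrist7.png

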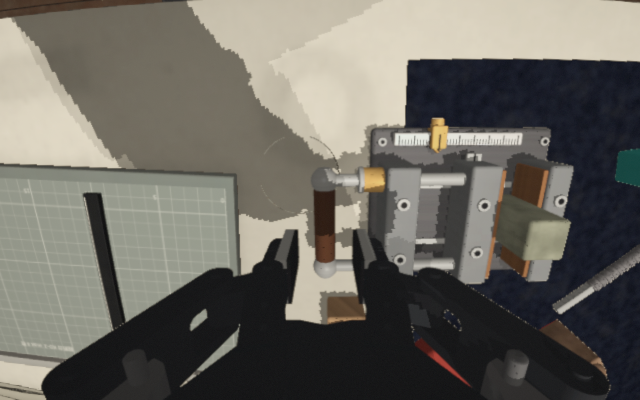

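Request:
play_rows:
  steps: "0.3 0 0.4 0 0 0 0; 0.3 0 0.4 0 0 0 0; 0.3 0 0.25 0 0 0 0; 0.3 0 0.12 0 0 0 0; 0.3 0 0 0 0 0 0"

```text
time_s: 11.2
position: [0.5906, 0.131, 0.032]
tool_rot: [0.565, -0.565, -0.424, 0.425]
contact_force: [0.1, -0.2, -0.3]
width: 0.0301
```

```bash
python3 - <<'E'
from h import *
grab('wrist','wrist8')
s=status.sense();print(s['position'],s['contact_force'],s['width'])
E
```

```text
[0.59086742 0.1310923  0.0324137 ] [ 0.59138909  0.08238395 -0.83752426] 0.02964633087853828
```

View pics/wrist8.png

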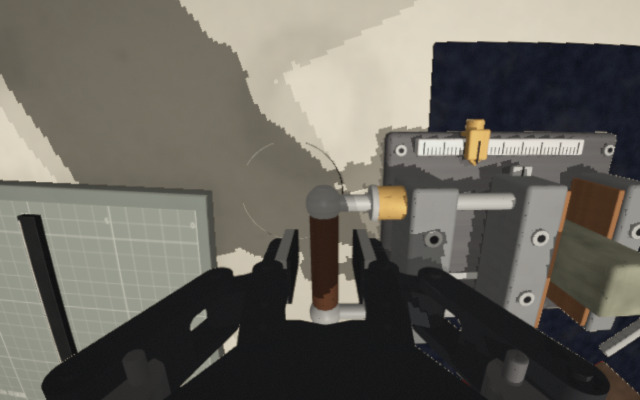

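Request:
play_rows:
  steps: "0.5 0 0 0 0 0 0; 0.6 0 0 0 0 0 0; 0.66 0 0 0 0 0 0; 0.8 0 0 0 0 0 0; 1 0 0 0 0 0 0; 1 0 0 0 0 0 0"
  newtons: 60

```text
time_s: 12.0
position: [0.5908, 0.1306, 0.0328]
tool_rot: [-0.565, 0.566, 0.425, -0.425]
contact_force: [-1.1, -4.6, 5.9]
width: 0.0126
```

```bash
python3 - <<'E'
from h import *
grab('wrist','wrist9'); crop('wrist9',440,580,110,210,5.5,'w9')
s=status.sense();print(s['position'],s['contact_force'],s['width'])
E
```

```text
[0.59080764 0.13058356 0.03280395] [-1.93466981 -3.89597698  5.08104971] 0.011797617813773493
```

View pics/w9.png

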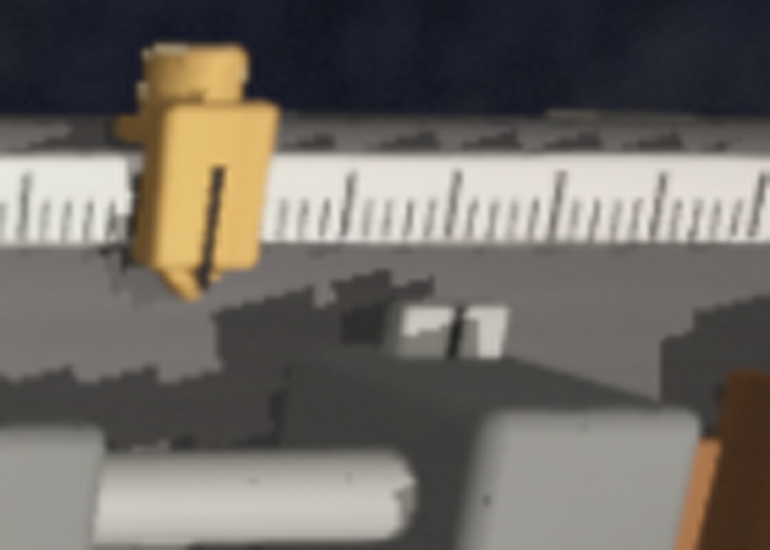

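```bash
cat >> h.py <<'E'
xc=np.array([-np.sin(.28),-np.cos(.28),0]);yc=np.array([np.cos(.28),-np.sin(.28),0])
def gap(t,j,i):
    f=load(t);a=onz(f,j,.024);b=onz(f,i,.024);return (b-a)@xc*1000,(b-a)@yc*1000
E
python3 -c "
from h import *
print(gap('wrist9',(523.1,170),(477.3,161.8)))"
```

```text
(np.float64(24.361212908960024), np.float64(-4.028607713811526))
```

Request:
play_rows:
  steps: "1 -0.01 0 0 0 0 0; 1 -0.02 0 0 0 0 0; 1 -0.03 0 0 0 0 0; 1 -0.04 0 0 0 0 0; 1 -0.04 0 0 0 0 0; 1 -0.04 0 0 0 0 0; 1 -0.04 0 0 0 0 0; 1 -0.04 0 0 0 0 0"

```text
time_s: 13.05
position: [0.5887, 0.1229, 0.0328]
tool_rot: [0.566, -0.564, -0.426, 0.424]
contact_force: [0.2, 8.0, 4.2]
width: 0.012
```

Request:
play_rows:
  steps: "1 -0.04 0 0 0 0 0; 1 -0.04 0 0 0 0 0; 1 -0.04 0 0 0 0 0; 1 -0.03 0 0 0 0 0; 1 -0.02 0 0 0 0 0; 1 -0.01 0 0 0 0 0; 1 0 0 0 0 0 0"

```text
time_s: 13.92
position: [0.5869, 0.1162, 0.0328]
tool_rot: [0.566, -0.564, -0.426, 0.424]
contact_force: [1.1, 9.0, 3.1]
width: 0.0121
```

```bash
python3 - <<'E'
from h import *
grab('wrist','wrist10'); crop('wrist10',440,580,110,210,5.5,'w10')
s=status.sense();print(s['position'],s['contact_force'],s['width'])
E
```

```text
[0.58685527 0.11621733 0.03279682] [1.29347505 9.57320499 3.26446311] 0.01213931996363297
```

View pics/w10.png

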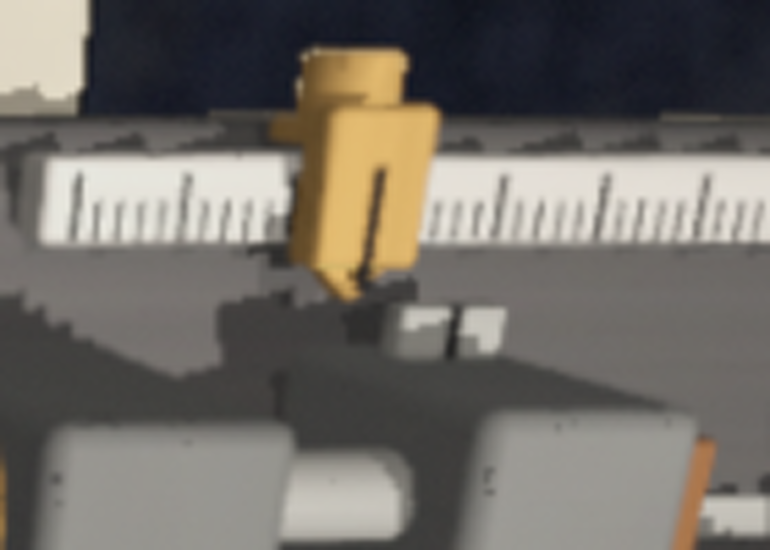

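```bash
python3 - <<'E'
from h import *
print(gap('wrist10',(440+455/5.5,110+330/5.5),(440+363/5.5,110+284/5.5)))
grab('scene','scene10'); crop('scene10',330,400,180,250,10,'sc10')
E
```

```text
(np.float64(9.565753780155443), np.float64(-4.183909314664091))
```

View pics/sc10.png

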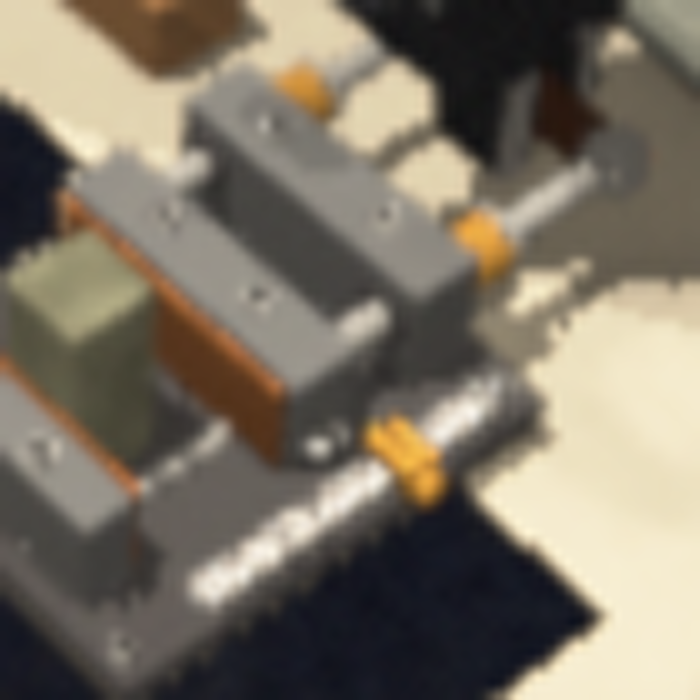

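Request:
play_rows:
  steps: "1 -0.01 0 0 0 0 0; 1 -0.025 0 0 0 0 0; 1 -0.035 0 0 0 0 0; 1 -0.04 0 0 0 0 0; 1 -0.04 0 0 0 0 0; 1 -0.03 0 0 0 0 0; 1 -0.02 0 0 0 0 0; 1 -0.01 0 0 0 0 0"

```text
time_s: 15.02
position: [0.5847, 0.1085, 0.0328]
tool_rot: [0.566, -0.564, -0.427, 0.424]
contact_force: [2.7, 10.4, 3.1]
width: 0.0119
```

Request:
play_rows:
  steps: "1 0 0 0 0 0 0; 1 0 0 0 0 0 0"

```text
time_s: 15.28
position: [0.5847, 0.1084, 0.0328]
tool_rot: [0.566, -0.564, -0.427, 0.424]
contact_force: [2.0, 10.9, 2.6]
width: 0.0117
```

```bash
python3 - <<'E'
from h import *
grab('wrist','wrist11'); crop('wrist11',480,570,130,190,8.5,'w11')
s=status.sense();print(s['position'],s['contact_force'],s['width'])
E
```

```text
[0.58473761 0.10847252 0.03284032] [1.42474262 9.84028899 1.70982218] 0.012004062662551338
```

View pics/w11.png

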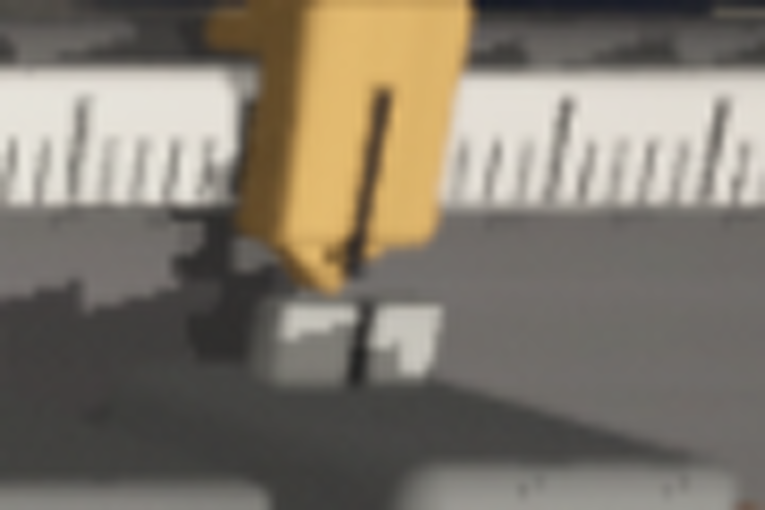

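```bash
python3 - <<'E'
from h import *
P=lambda u,v:(480+u/8.5,130+v/8.5)
for i in [(383,95),(370,170),(354,268)]:
  for j in [(367,308),(356,378)]: print(i,j,gap('wrist11',P(*j),P(*i)))
f=load('wrist11'); a=onz(f,P(354,268),.024); print(a,(proj(f,[a+yc*k/1000 for k in (-10,0,4,8)])-[480,130])*8.5)
E
```

```text
(383, 95) (367, 308) (np.float64(1.3621283785056604), np.float64(-12.442484352713173))
(383, 95) (356, 378) (np.float64(1.4816871462663845), np.float64(-16.66016153294771))
(370, 170) (367, 308) (np.float64(1.3517459933956524), np.float64(-8.120501778197243))
(370, 170) (356, 378) (np.float64(1.4713047611563765), np.float64(-12.338178958431778))
(354, 268) (367, 308) (np.float64(1.2604492660513036), np.float64(-2.3730860675075096))
(354, 268) (356, 378) (np.float64(1.380008033812028), np.float64(-6.5907632477420455))
[0.56594523 0.2168888  0.024     ] [[384.45200161  96.23559311]
 [353.99998597 268.00000237]
 [341.87081197 335.02180371]
 [329.78087714 401.08579089]]
```

Request:
play_rows:
  steps: "1 -0.01 0 0 0 0 0; 1 -0.015 0 0 0 0 0; 1 -0.01 0 0 0 0 0; 1 0 0 0 0 0 0; 1 0 0 0 0 0 0"

```text
time_s: 15.95
position: [0.5844, 0.1072, 0.0328]
tool_rot: [0.566, -0.564, -0.427, 0.424]
contact_force: [2.6, 11.2, 1.4]
width: 0.0119
```

```bash
python3 - <<'E'
from h import *
grab('wrist','wrist12'); crop('wrist12',480,570,130,190,8.5,'w12')
grab('scene','scene12');crop('scene12',250,430,130,260,4.4,'sc12')
s=status.sense();print(s['position'],s['contact_force'],s['width'])
E
```

```text
[0.58437097 0.10719763 0.03282439] [ 2.21800299 11.37322501  2.07058513] 0.01220506792320825
```

View pics/w12.png

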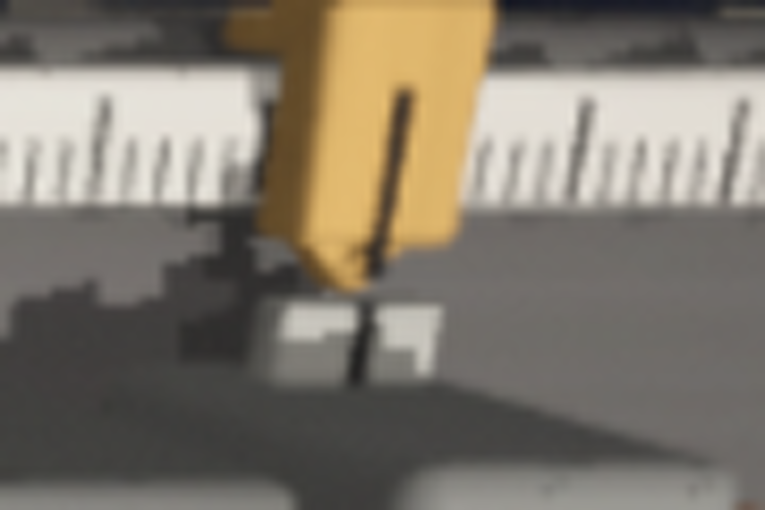

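View pics/sc12.png

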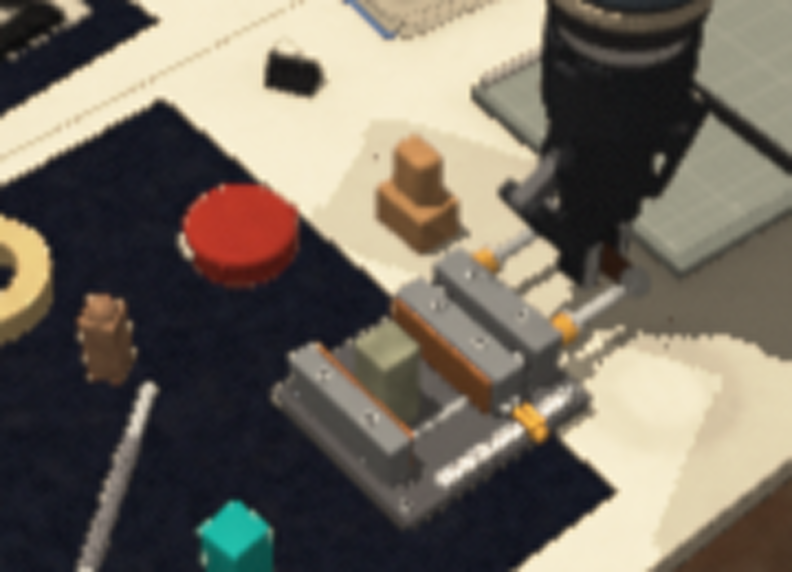

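```bash
python3 - <<'E'
from h import *
P=lambda u,v:(480+u/8.5,130+v/8.5)
print(gap('wrist12',P(367,308),P(376,268)),gap('wrist12',P(356,378),P(405,95)),onz(load('wrist12'),P(376,268),.024))
E
```

```text
(np.float64(-0.10521208051621814), np.float64(-2.383019309208684)) (np.float64(0.14029623954740603), np.float64(-16.67894314364272)) [0.56595915 0.21693832 0.024     ]
```

The lines are level to about 0.1 mm and the index hasn't moved, so I'm handing in while still holding the jaw.

```bash
python3 - <<'E'
from h import *
manip.close_job(); s=status.sense();print(s['time_s'],s['position'],s['contact_force'],s['width'])
E
```

```text
the job is handed in; nothing more can be done
the job is handed in; nothing more can be done
```

I lifted the packing block straight out and set it standing on the table at about x 0.69, y 0.12, clear of the clamp. I then gripped the bar handle and drew the jaw back smoothly by about 25 mm until the two lines met. The job was handed in at about 16 s with the arm still holding the jaw.

- **Lines:** the last wrist view puts the pointer line and index line level, with two readings of -0.1 and +0.14 mm. This assumes both lines are at the stated 24 mm height. Travel worked out from the arm's own position agrees to about 0.2 mm.
- **Size index:** its measured position changed by less than 0.7 mm from before the pull, within the calibration error, and did not change over the last adjustment.
- **Holding force:** about 11.6 N horizontally against the springs, with the grip set to 60 N and no sign of slipping.
- **Surroundings:** the last scene picture shows the stone standing in the clamp and the block upright. The tin, carved seal, chisel and turquoise look-alike appear undisturbed.
- **Odd readings:** the gripper showed 12 mm on the 14 mm handle, and closing it produced a 5–7 N upward force. Closing also drew the jaw about 0.5 mm in the pull direction. The grip held and I saw no harm from any of these.

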